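Sort mixed capacitor samples into their nest blocks for the leakage test

TASK

The five capacitor samples standing along the front of the worktop have got mixed up: for the leakage test, put each one upright in a well of the nest block made for its kind, one to a well and right down on the floor of the well. The two blue cans go in the white block with two wide wells, the two small brown ones in the brown block with two narrow wells, and the black can in the yellow block with the single well. Leave the glass beaker standing where it is.

Things in the scene. Friction and masses are not known exactly. Their poses are not given: they have to be found in the camera images.
- blue_can_a_mid (a point): Blue electrolytic capacitor can with white stripes, black top and two white screw terminals, standing upright on the worktop: 34 mm diameter, can 50 mm tall (58 mm with terminals), about 60 g. The point is the can's centre, 25 mm above its underside, z up.
- blue_can_b_mid (a point): A second, identical blue can; the point is its centre, 25 mm above its underside, z up.
- brown_can_a_mid (a point): Small brown capacitor with a white stripe and two thin bare wire leads standing up from its top, standing upright on the worktop: 21 mm diameter, body 30 mm tall (the leads reach 48 mm and are not to be gripped), about 14 g. The point is the body's centre, 15 mm above its underside, z up.
- brown_can_b_mid (a point): A second, identical small brown capacitor; the point is its body's centre, 15 mm above its underside, z up.
- black_can_mid (a point): Black electrolytic capacitor can with a white stripe and two white snap-in terminals on top, standing upright on the worktop: 24 mm diameter, can 36 mm tall (44 mm with terminals), about 30 g. The point is the can's centre, 18 mm above its underside; the can's own y axis runs down its length, so y points straight down.
- wide_nest: White plastic nest block, fixed to the worktop, 62 mm (x) x 122 mm (y) x 18 mm high, for the blue cans. Two round wells 42 mm in diameter at y = +29 and -29 mm, x = 0; mouths flared by 4 mm to 50 mm; well floor 5 mm above the worktop (13 mm deep). Origin at the centre of its underside on the worktop, z up, y along the row of wells. A seated blue can's centre is 30 mm above the worktop and 32 mm of the can stands clear above the block.
- narrow_nest: Brown nest block, fixed, 50 mm (x) x 100 mm (y) x 14 mm high, for the small brown capacitors. Two round wells 29 mm in diameter at y = +22.5 and -22.5 mm, x = 0; mouths flared by 3.5 mm to 36 mm; well floor 4 mm above the worktop (10 mm deep). Origin at the centre of its underside, z up, y along the row of wells. A seated brown capacitor's body centre is 19 mm above the worktop and only its upper 20 mm stands clear above the block, so grip it by its upper half.
- single_nest: Yellow nest block, fixed to the worktop, 56 x 56 x 16 mm high, for the black can. One round well 32 mm in diameter at its centre; mouth flared by 4 mm to 40 mm; well floor 4 mm above the worktop (12 mm deep). Origin at the centre of its underside, z up. A seated black can's centre is 22 mm above the worktop and its upper 24 mm stands clear above the block.
- glass_beaker: Empty clear glass beaker standing on the worktop, 55 mm wide, 70 mm tall, not part of the job: leave it standing. Right behind it stands the test instrument stack, about 0.3 m tall, front about 0.5 m ahead of the robot base, from 0.08 to 0.42 m right of straight ahead: keep the arm in front of it. Origin at the centre of its underside, z up.
Things that resemble listed ones, but are neither listed nor needed, are in the scene too. What is shaped like the part that bears black_can_mid but purple is not meant.

How it is judged:
At the end, for the whole second after the job is handed in: Each capacitor stands upright (0.12 rad) and still in a well of its own kind's block (blue: white block, brown: brown block, black: yellow block), within 6 mm of the well's centre in x and y and 3 mm of its seated height; the beaker is upright, within 30 mm of where it stood (x of blue_can_a_mid in the frame of wide_nest between -0.006 and 0.006 m and z of blue_can_a_mid in the frame of wide_nest between 0.027 and 0.033 m and (y of blue_can_a_mid in the frame of wide_nest between -0.035 and -0.023 m or y of blue_can_a_mid in the frame of wide_nest between 0.023 and 0.035 m) and angle between each of blue_can_a_mid, blue_can_b_mid, brown_can_a_mid, brown_can_b_mid's own z axis and vertical below 0.12 rad and linear speed of each of blue_can_a, blue_can_b, brown_can_a, brown_can_b, black_can below 0.02 m/s and x of blue_can_b_mid in the frame of wide_nest between -0.006 and 0.006 m and z of blue_can_b_mid in the frame of wide_nest between 0.027 and 0.033 m and (y of blue_can_b_mid in the frame of wide_nest between -0.035 and -0.023 m or y of blue_can_b_mid in the frame of wide_nest between 0.023 and 0.035 m) and x of brown_can_a_mid in the frame of narrow_nest between -0.006 and 0.006 m and z of brown_can_a_mid in the frame of narrow_nest between 0.016 and 0.022 m and (y of brown_can_a_mid in the frame of narrow_nest between -0.0285 and -0.0165 m or y of brown_can_a_mid in the frame of narrow_nest between 0.0165 and 0.0285 m) and x of brown_can_b_mid in the frame of narrow_nest between -0.006 and 0.006 m and z of brown_can_b_mid in the frame of narrow_nest between 0.016 and 0.022 m and (y of brown_can_b_mid in the frame of narrow_nest between -0.0285 and -0.0165 m or y of brown_can_b_mid in the frame of narrow_nest between 0.0165 and 0.0285 m) and x of black_can_mid in the frame of single_nest between -0.006 and 0.006 m and z of black_can_mid in the frame of single_nest between 0.019 and 0.025 m and y of black_can_mid in the frame of single_nest between -0.006 and 0.006 m and angle between black_can_mid's own y axis and vertical above 3.02 rad and distance of glass_beaker from where it was at the start of the episode below 0.03 m and angle between glass_beaker's own z axis and vertical below 0.15 rad); the robot touches nothing.
It fails at once if the glass beaker is knocked over or pushed away (angle between glass_beaker's own z axis and vertical above 0.4 rad or distance of glass_beaker from where it was at the start of the episode above 0.03 m).
It also fails if it takes over 136 s, if anything falls off the work surface, if the arm or the gripper's body presses on something with over 40 N, if the wrist force passes 120 N, or if a joint passes its speed limit or range.

ROBOT

A 6-joint arm with a two-finger parallel gripper is mounted at the origin on a cart in front of the work surface, level with it; the furniture and walls round the work are solid. World frame = base frame: x ahead of the robot, y to its left, z up, the work surface at z = 0. Lengths are in m, angles in rad, forces in N, time in s.
With the tool pointing down it reaches from about 0.35 to 0.975 m from the base axis. Payload 4.9 kg.
Tool frame: the origin (TCP) lies on the mounting face of the last link; the fingertips stand 173 mm ahead of it and the grasp point (between the pads) lies 155 mm ahead of it (tcp_to_grasp is the distance from the TCP to the grasp point, in m); z points along the fingers, y is the line along which they close (so a half turn about z gives the same grasp; the last joint's range is limited). The gripper opens to 85 mm and grips with 20 to 120 N. Pads are 22 mm wide; open, the fingers measure 114 mm over their backs; the gripper's body (76 mm by 85 mm) begins 54 mm behind the grasp point. The pads swing forward as they close: fully open they stand 13 mm farther back than shut.
Start: joints at [1.075, 0.053, 1.613, -0, 1.476, -0.119], TCP at [0.23, 0.581, 0.405] pointing down, gripper open.
Joint ranges: [-3.01, 3.01], [-1.01, 2.22], [0.06, 2.58], [-1.02, 4.17], [0.09, 2.62], [-3.14, 3.14]. Speed limits (rad/s): [2.57, 2.57, 3.14, 3.14, 3.14, 3.14].

INTERFACE

Orientations are given as a rotation vector (axis times angle).
In Python, from station import get_obs, get_image, calibration, finish_job, tcp_to_grasp gives the robot as it stands. The module is installed in compiled form; this text tells all that it offers.
- The arm moves only by the tool arm_command, never from a script. Its argument "plan" is a list that holds one entry, the list of rows, each a list of 6 numbers: the shift along the tool's x, y, z in cm, then the turn, a rotation vector about the tool's x, y, z in rad. A call has 1 to 12 rows; each row is the pose to reach, as a shift and turn from the pose commanded when the call began, along the tool's axes at that moment; what a row does not reach only later rows make up. A row lasts 1/12 s, in which the tool goes at most 41.7 mm and 7.16 degrees, less where a joint would pass 70% of its speed; a pose out of reach is approached as far as the arm can. A call with a gripper value outside its range is refused whole. "gripper" is the closure, from -1 (fully open) to 1 (shut), set as the call begins (left out, the last holds). The fingers move at their own pace and stop on an object; "force" is the grip in N (left out, the last holds). Time passes only in rows, so rows that repeat a pose let the fingers close. It gives the time, the measured TCP pose, the force, the opening and the grip force at its end, in the units of the state.
- get_obs(): the state, without advancing time (a new reading comes with each control period).
- get_image(name): name is "scene" or "top" or "wrist"; returns (picture, depth): 420x560x3 uint8, blue, green, red; 420x560 float32, m along the optical axis (not along the pixel's ray), 0 where there is no reading.
- calibration(name): a dict with "fx", "fy", "cx", "cy" (pixels), "dist" ([k1, k2, p1, p2, k3] as OpenCV has them; the pictures are not rectified), "pose" (4x4, takes a point from camera to world coordinates). Camera axes: x right, y up, looking along -z (the intrinsics and any distortion apply to the point x, -y, -z); pixel columns grow to the right and rows downward; lengths in m; the calibration is good to about 2 mm. A picture is of the moment at which its call begins: read the wrist's pose just before it. calibration takes no time and is no camera call; for the wrist camera it gives the pose at the moment of the call.
- finish_job(): hands the job in; it is judged then, once.
The state is a dict: "t": time; "q": joint angles; "dq": joint speeds; "effort": joint torques, N m; "tool_pos": TCP position; "tool_rot": TCP orientation; "contact_force": force on the tool from outside, world axes, zero at the start; "wrist_torque": the same for the moment, N m; "opening": finger opening in m; "grip_force": force on a finger pad.
Only numpy, scipy, OpenCV 4.12 (cv2) and the standard library are available. Lean on these libraries where they do the work, as an engineer would, in place of code of your own. Each camera call takes 0.05 s, during which the arm holds its last target. There are 200 camera calls.

## Working session

There is one attempt and no reset: what is moved stays moved. The work goes in short steps, Python scripts to look and compute and a tool call to move; the robot and the scene stay as the last step left them, time stands still between calls to the robot, and variables do not carry over. Pictures are saved under pics/ and viewed, at most 14 in all, crops included, and the job is handed in when it is done.

Besides the shell and the picture viewer there is one more tool, called as name([rows], argument=value, ...), one row to a line, values as JSON. arm_command: Moves the arm, as the interface text tells. Its arguments: {"type":"object","properties":{"plan":{"type":"array"},"gripper":{"type":"number"},"force":{"type":"number"}},"required":["plan"]}

```bash
mkdir -p pics
python3 - <<'E'
from station import *
import cv2,numpy as np
o=get_obs();print(o['t'],o['tool_pos'],o['tool_rot'],o['opening'],tcp_to_grasp if not callable(tcp_to_grasp) else tcp_to_grasp())
for n in("top","scene"):
    im,d=get_image(n);c=calibration(n);cv2.imwrite(f"pics/{n}0.png",im);np.savez(f"{n}0.npz",im=im,d=d)
    print(n,c)
E
```

```text
0.0 [0.22983037 0.58091795 0.40345805] [-0.58826487 -3.0853747   0.00310503] 0.08555068415071243 0.1547
top {'fx': 434.90393786947425, 'fy': 434.90393786947425, 'cx': 283.61084967211974, 'cy': 215.9011482342403, 'dist': array([-0.07776845,  0.        ,  0.        ,  0.        ,  0.        ]), 'pose': array([[-0.0100366 ,  0.99549984, -0.09423026,  0.37411909],
       [-0.99980784, -0.01157739, -0.01581896, -0.01391353],
       [-0.01683872,  0.09405339,  0.99542474,  1.00235764],
       [ 0.        ,  0.        ,  0.        ,  1.        ]])}
scene {'fx': 545.0510820033184, 'fy': 545.0510820033184, 'cx': 286.1357616316412, 'cy': 218.12184547115461, 'dist': array([-0.06978822,  0.        ,  0.        ,  0.        ,  0.        ]), 'pose': array([[ 0.52681608,  0.56210263, -0.6375778 , -0.31345987],
       [-0.8499618 ,  0.35319789, -0.39091712, -0.50193444],
       [ 0.00545559,  0.7478582 ,  0.66383609,  0.85585544],
       [ 0.        ,  0.        ,  0.        ,  1.        ]])}
```

View pics/top0.png

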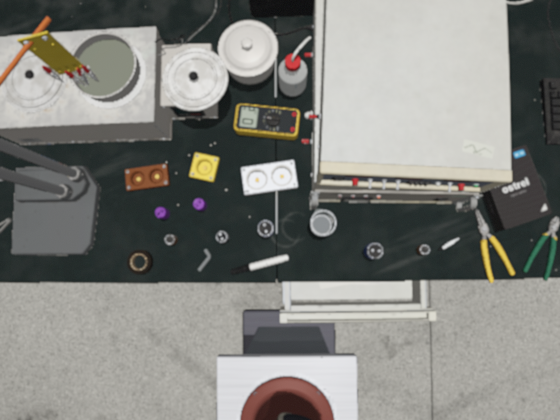

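View pics/scene0.png

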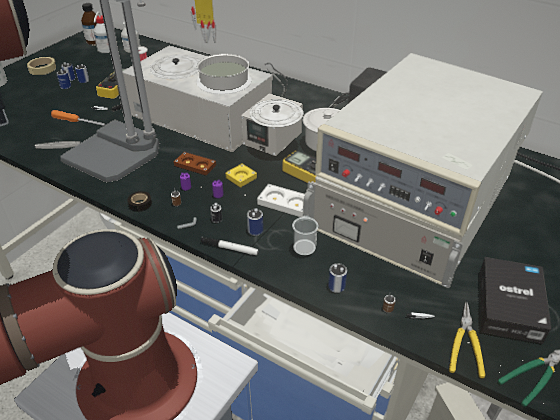

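The top view shows the nests: brown (147,177), yellow (204,167) and white (270,177). The cans are brown at (170,239) and (425,250), black at (222,236), and blue at (265,228) and (374,250). The beaker is at (322,223), and the purple decoys are at (161,213) and (198,204).

```bash
cat > h.py <<'E'
import cv2,numpy as np
from station import *
def rays(n,uv,c=None):
    c=c or calibration(n);K=np.array([[c['fx'],0,c['cx']],[0,c['fy'],c['cy']],[0,0,1]])
    p=cv2.undistortPoints(np.array(uv,np.float32).reshape(-1,1,2),K,c['dist'])[:,0]
    return np.c_[p[:,0],-p[:,1],-np.ones(len(p))]@c['pose'][:3,:3].T,c['pose'][:3,3]
def plane(n,uv,z,c=None):
    r,o=rays(n,uv,c);return o+r*((z-o[2])/r[:,2])[:,None]
def cloud(n,d,c=None):
    h,w=d.shape;v,u=np.mgrid[:h,:w]
    r,o=rays(n,np.c_[u.ravel(),v.ravel()],c);return (o+r*d.reshape(-1,1)).reshape(h,w,3)
E
python3 - <<'E'
from h import *
f=np.load("top0.npz");im,d=f['im'],f['d'];P=cloud("top",d)
v,u=np.mgrid[:420,:560]
for n,(cu,cv_),h in[("brA",(170,239),.03),("black",(222,236),.036),("blA",(265,228),.05),("blB",(374,250),.05),("brB",(425,250),.03),("beaker",(322,223),.07),("purp1",(161,213),.036),("purp2",(198,204),.036)]:
    m=(abs(u-cu)<18)&(abs(v-cv_)<18)&(d>0);z=P[...,2]
    t=m&(abs(z-h)<.010)
    q=P[t];print(n,t.sum(),"zmax",z[m].max().round(3),"med table",np.median(z[m]).round(4),"c",q.mean(0).round(4),"ext",np.ptp(q,0).round(3), "mid",((q.max(0)+q.min(0))/2).round(4))
hsv=cv2.cvtColor(im,cv2.COLOR_BGR2HSV)
for n,(a,b,c,e),h in[("nar",(118,158,175,196),.014),("yel",(184,148,224,186),.016),("wid",(236,155,302,198),.018)]:
    m=np.zeros((420,560),np.uint8);s=hsv[b:e,a:c]
    k=(s[...,2]>150) if n=="wid" else (s[...,1]>110)&(s[...,2]>60)
    m[b:e,a:c]=k*255
    ct=max(cv2.findContours(m,0,2)[0],key=cv2.contourArea)
    ct=cv2.convexHull(ct)
    W=plane("top",ct[:,0].astype(float),h)[:,:2].astype(np.float32)*1000
    print(n,cv2.minAreaRect(W),"z",np.percentile(P[b:e,a:c,2],[10,50,90]).round(4))
big=cv2.resize(im[140:280,110:450],None,fx=2.3,fy=2.3,interpolation=2);cv2.imwrite("pics/crop.png",big)
E
```

```text
brA 85 zmax 0.034 med table 0.0003 c [0.4172 0.2583 0.0296] ext [0.02  0.022 0.014] mid [0.4179 0.2594 0.0276]
black 100 zmax 0.047 med table 0.0004 c [0.422  0.1408 0.0365] ext [0.023 0.024 0.019] mid [0.4222 0.1414 0.036 ]
blA 196 zmax 0.06 med table 0.0006 c [0.4391 0.0421 0.0509] ext [0.033 0.033 0.019] mid [0.4391 0.0416 0.0505]
blB 207 zmax 0.06 med table 0.0008 c [ 0.3868 -0.1963  0.0505] ext [0.033 0.033 0.018] mid [ 0.3861 -0.197   0.0504]
brB 86 zmax 0.035 med table 0.0003 c [ 0.3876 -0.3114  0.0296] ext [0.02  0.024 0.015] mid [ 0.3871 -0.3129  0.0279]
beaker 184 zmax 0.096 med table 0.0018 c [ 0.4517 -0.0838  0.0677] ext [0.058 0.052 0.015] mid [ 0.4515 -0.0837  0.0677]
purp1 104 zmax 0.046 med table 0.0004 c [0.4779 0.2793 0.0363] ext [0.023 0.025 0.017] mid [0.478  0.2803 0.0352]
purp2 103 zmax 0.046 med table 0.0004 c [0.4967 0.193  0.0367] ext [0.023 0.025 0.019] mid [0.497  0.1938 0.0363]
nar ((562.9959106445312, 321.1690368652344), (54.31584167480469, 104.14604187011719), 6.77912712097168) z [-0.0019  0.0019  0.0144]
yel ((584.4091796875, 185.7010955810547), (64.10189819335938, 63.851444244384766), 76.59666442871094) z [-0.0017  0.0017  0.0166]
wid ((550.0431518554688, 33.8823127746582), (81.6290283203125, 125.48542022705078), 7.44890832901001) z [-0.0013  0.0036  0.0188]
```

View pics/crop.png

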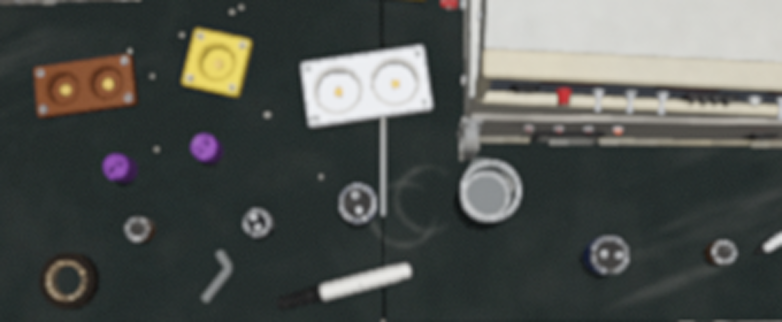

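```bash
cat >> h.py <<'E'
from scipy.spatial.transform import Rotation as Rn
RT=np.array([[0,1,0],[1,0,0],[0,0,-1.]])  # tool y = world x, tool x = world y, z down
def cmd(tcp,o=None,R=RT):
    o=o or get_obs();R0=Rn.from_rotvec(o['tool_rot']).as_matrix()
    return (R0.T@(np.array(tcp)-o['tool_pos'])*100).round(2),Rn.from_matrix(R0.T@R).as_rotvec().round(3)
E
python3 - <<'E'
from h import *
nb={"nar":((.563,.321),.014,.004,22.5,70),"yel":((.584,.186),.016,.004,0,45),"wid":((.555,.034),.018,.005,29,80)}
for cam in("top","scene"):
    f=np.load(cam+"0.npz");im,d=f['im'],f['d'];P=cloud(cam,d);hsv=cv2.cvtColor(im,cv2.COLOR_BGR2HSV)
    for n,(c,h,fl,off,r) in nb.items():
        near=(np.hypot(P[...,0]-c[0],P[...,1]-c[1])<r/1000)&(d>0)
        m=near&(abs(P[...,2]-h)<.004)
        rc=cv2.minAreaRect((P[m][:,:2]*1000).astype(np.float32))
        print(cam,n,m.sum(),[np.round(x,1) for x in rc])
        if n!="yel":
            g=near&(abs(P[...,2]-fl)<.004)&(hsv[...,1]>90)&(hsv[...,2]>140)&(hsv[...,0]>12)&(hsv[...,0]<35)
            _,L,s,ce=cv2.connectedComponentsWithStats(g.astype(np.uint8))
            print("  dots",[(int(s[i,4]),plane(cam,[ce[i]],fl)[0,:2].round(4)) for i in range(1,len(s)) if s[i,4]>2])
print(cmd([.418,.2585,.30]))
E
```

```text
top nar 667 [array([562.8, 321.4]), array([ 51.5, 101.1]), np.float64(7.0)]
  dots [(38, array([0.5665, 0.3005])), (36, array([0.5613, 0.3449]))]
top yel 398 [array([583.9, 186.2]), array([55.6, 56.8]), np.float64(76.0)]
top wid 871 [array([558.8,  35.3]), array([ 62.8, 122.3]), np.float64(7.7)]
  dots [(3, array([0.5539, 0.0638]))]
scene nar 266 [array([560.2, 320. ]), array([ 54., 103.]), np.float64(6.1)]
  dots [(12, array([0.5599, 0.3443])), (11, array([0.5639, 0.2999]))]
scene yel 180 [array([581.7, 183.3]), array([60. , 58.3]), np.float64(76.4)]
scene wid 348 [array([554.8,  35.4]), array([ 67.5, 118.9]), np.float64(8.4)]
  dots [(4, array([0.5506, 0.0625])), (5, array([0.5586, 0.0045]))]
(array([-29.36, -23.04,  10.39]), array([-2.000e-03,  1.000e-03,  1.194e+00]))
```

arm_command([
  [[-14.7,-11.5,3,-0.001,0.0,0.6],[-14.7,-11.5,3,-0.001,0.0,0.6],[-14.7,-11.5,3,-0.001,0.0,0.6],[-14.7,-11.5,3,-0.001,0.0,0.6],[-14.7,-11.5,3,-0.001,0.0,0.6],[-29.4,-23,10.4,-0.002,0.001,1.194],[-29.4,-23,10.4,-0.002,0.001,1.194],[-29.4,-23,10.4,-0.002,0.001,1.194],[-29.4,-23,10.4,-0.002,0.001,1.194],[-29.4,-23,10.4,-0.002,0.001,1.194],[-29.4,-23,10.4,-0.002,0.001,1.194],[-29.4,-23,10.4,-0.002,0.001,1.194]],
], gripper=-0.1, force=30)

```text
t: 1.1
tool_pos: [0.4189, 0.2576, 0.2992]
tool_rot: [-2.223, -2.217, 0.001]
contact_force: [0.5, 0.4, 0.3]
opening: 0.0468
grip_force: 0.0
```

Run:
```python
from h import *
o=get_obs();print(o['t'],o['tool_pos'],o['tool_rot'],o['opening']);c=calibration("wrist");print(c['pose'].round(3),c['fx'])
im,d=get_image("wrist");cv2.imwrite("pics/w1.png",im)
print(cmd([.418,.2585,.184]))
P=cloud("wrist",d,c)
for n,c0,h in[("brA",(.418,.2585),.03),("nar",(.5625,.321),.014),("purp1",(.478,.28),.036)]:
    m=(np.hypot(P[...,0]-c0[0],P[...,1]-c0[1])<.065*(n=="nar")+.02*(n!="nar"))&(abs(P[...,2]-h)<.004)&(d>0);
    if m.sum()>5:print(n,m.sum(),P[m].mean(0),cv2.minAreaRect((P[m][:,:2]*1000).astype(np.float32)))
```

```text
1.1 [0.41889049 0.25760179 0.29923176] [-2.22336473e+00 -2.21679431e+00  8.34973327e-04] 0.046765538760094025
[[ 1.     0.003  0.002  0.42 ]
 [-0.004  0.95   0.313  0.338]
 [-0.001 -0.313  0.95   0.268]
 [ 0.     0.     0.     1.   ]] 314.5137137833246
(array([-0.03, -0.07, 11.62]), array([-0.   , -0.002, -0.001]))
brA 545 [0.41713169 0.26227298 0.02968222] ((416.9317932128906, 261.6109619140625), (21.32068634033203, 20.489015579223633), 45.90757369995117)
nar 6055 [0.56320856 0.32513888 0.0134005 ] ((563.9422607421875, 322.2588806152344), (51.74313735961914, 100.71501922607422), 7.080954074859619)
purp1 670 [0.47693834 0.28278146 0.03577441] ((477.71942138671875, 282.0768127441406), (23.075815200805664, 23.492185592651367), 85.8602523803711)
```

View pics/w1.png

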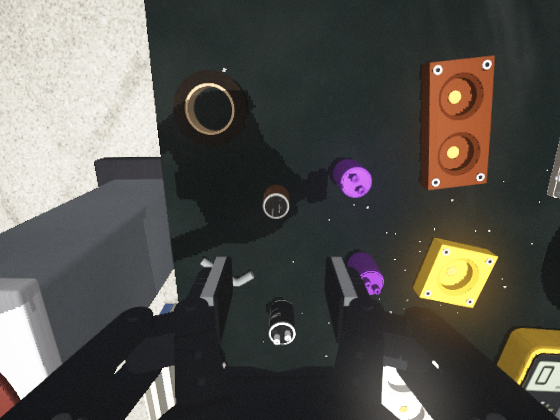

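Wrist view: brown can at (275,203), purple decoy at (355,182), brown nest at (458,122). The measurements agree to about 2–3 mm, so I'm descending and gripping.

arm_command([
  [[0.2,-0.1,6,0,0,0],[0.2,-0.1,6,0,0,0],[0.2,-0.1,9,0,0,0],[0.2,-0.1,11,0,0,0],[0.2,-0.1,11.8,0,0,0],[0.2,-0.1,11.8,0,0,0],[0.2,-0.1,11.8,0,0,0]],
])

```text
t: 1.73
tool_pos: [0.4179, 0.2622, 0.1836]
tool_rot: [-2.219, -2.223, -0.005]
contact_force: [0.3, 0.4, 0.4]
opening: 0.047
grip_force: 0.0
```

arm_command([
  [[0,0,0,0,0,0],[0,0,0,0,0,0],[0,0,0,0,0,0],[0,0,0,0,0,0],[0,0,0,0,0,0],[0,0,0,0,0,0],[0,0,0,0,0,0]],
], gripper=1, force=30)

```text
t: 2.32
tool_pos: [0.4188, 0.2618, 0.1848]
tool_rot: [2.222, 2.221, 0.009]
contact_force: [-1.2, 1.4, 7.1]
opening: 0.0198
grip_force: 29.5
```

arm_command([
  [[0,0,-2,0,0,0],[0,0,-5,0,0,0],[0,0,-7,0,0,0],[0,0,-7,0,0,0],[0,0,-7,0,0,0]],
])

```text
t: 2.73
tool_pos: [0.4183, 0.2614, 0.2545]
tool_rot: [2.221, 2.221, 0.009]
contact_force: [-0.3, 0.2, 0.1]
opening: 0.0197
grip_force: 29.4
```

Run:
```python
from h import *
o=get_obs();print(o['t'],o['tool_pos'],o['tool_rot'],o['opening'])
im,d=get_image("scene");cv2.imwrite("pics/s2.png",cv2.resize(im[100:300,60:360],None,fx=2.5,fy=2.5))
im,d=get_image("wrist");cv2.imwrite("pics/w2.png",im)
```

```text
2.7333 [0.4183368  0.26135499 0.25449838] [2.22094371 2.22060519 0.00891753] 0.019727312050443167
```

View pics/s2.png

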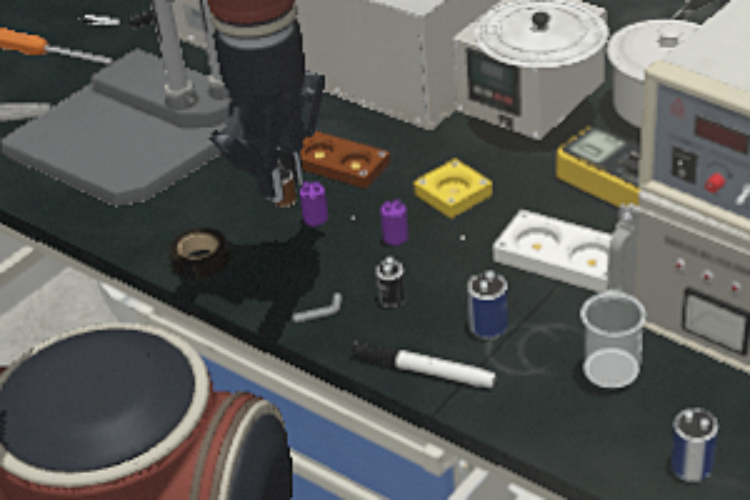

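View pics/w2.png

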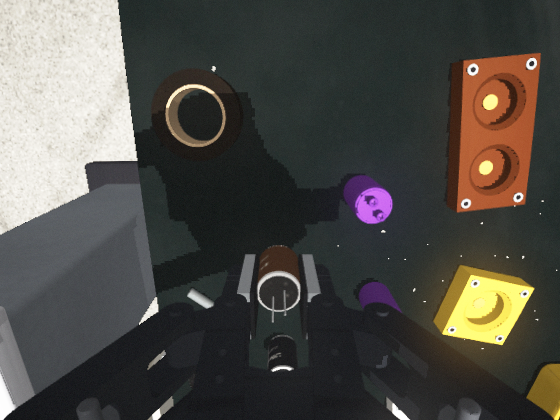

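The brown can is held upright: gripper at (285,185) in the scene crop, can at (278,280) in the wrist view. Next I carry it to the far brown well.

arm_command([
  [[8.3,14.3,0,0,0,0],[8.3,14.3,0,0,0,0],[8.3,14.3,0,0,0,0],[8.3,14.3,0,0,0,0],[8.3,14.3,0,0,0,0],[8.3,14.3,3,0,0,0],[8.3,14.3,4.5,0,0,0],[8.3,14.3,4.5,0,0,0]],
])

```text
t: 3.5
tool_pos: [0.5579, 0.3428, 0.2007]
tool_rot: [-2.218, -2.218, 0.016]
contact_force: [-0.1, -1.1, -1.2]
opening: 0.0193
grip_force: 29.5
```

Run:
```python
from h import *
o=get_obs();print(o['t'],o['tool_pos'],o['tool_rot'],o['opening'])
im,d=get_image("wrist");cv2.imwrite("pics/w3.png",im)
```

```text
3.5 [0.55791898 0.34284675 0.20068686] [-2.21802832 -2.2178378   0.01571339] 0.01929004735852142
```

View pics/w3.png

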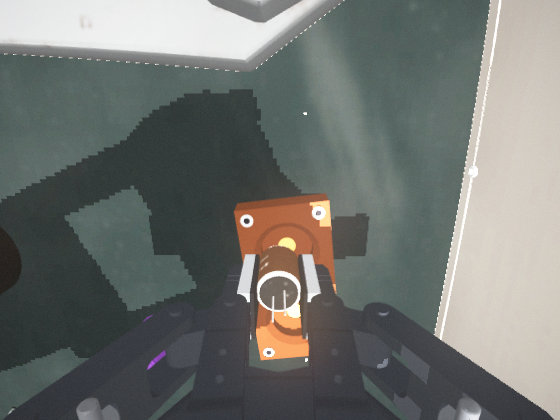

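In the wrist view the can at (278,290) hangs over the far well, whose dot is visible at (287,243). The measured z differs from nominal, so I'm letting it settle and rereading.

arm_command([
  [[0,0,0,0,0,0],[0,0,0,0,0,0],[0,0,0,0,0,0]],
])

```text
t: 3.8
tool_pos: [0.5611, 0.3444, 0.2099]
tool_rot: [2.221, 2.221, 0.007]
contact_force: [0.7, 0.2, -0.1]
opening: 0.0196
grip_force: 29.5
```

Run:
```python
from h import *
c=[]
for i in range(4):
    o=get_obs();print(o['t'],o['tool_pos'].round(4),o['tool_rot'].round(3),o['contact_force'].round(1)); c=calibration("wrist")
    im,d=get_image("wrist")
P=cloud("wrist",d,c)
m=(np.hypot(P[...,0]-.563,P[...,1]-.321)<.065)&(abs(P[...,2]-.014)<.004)&(d>0);print(cv2.minAreaRect((P[m][:,:2]*1000).astype(np.float32)),np.median(P[m][:,2]))
v,u=np.mgrid[:420,:560];m=(d>.1)&(d<.25)&(abs(u-278)<22)&(abs(v-290)<22)
m&=abs(d-np.median(d[m]))<.006;print("can top",m.sum(),P[m].mean(0),np.ptp(P[m],0),P[m].min(0))
```

```text
3.8 [0.5611 0.3444 0.2099] [2.221 2.221 0.007] [ 0.7  0.2 -0.1]
3.85 [0.5611 0.3444 0.2099] [2.221 2.221 0.007] [-0.1  0.9  0.1]
3.9 [0.5611 0.3444 0.2097] [2.221 2.221 0.007] [ 0.2 -0.6 -0.4]
3.95 [0.5611 0.3444 0.2094] [2.221 2.221 0.006] [-0.4 -0.6  0. ]
((563.9491577148438, 322.4319152832031), (50.252384185791016, 101.70878601074219), 6.988903522491455) 0.013454107796394318
can top 1625 [0.56189224 0.34532297 0.05408231] [0.01963167 0.02197276 0.01510498] [0.55232605 0.33275178 0.04609613]
```

arm_command([
  [[0,0,0.5,0,0,0],[0,0,1,0,0,0],[0,0,1.5,0,0,0],[0,0,1.9,0,0,0],[0,0,1.9,0,0,0],[0,0,1.9,0,0,0],[0,0,1.9,0,0,0]],
])

```text
t: 4.58
tool_pos: [0.5608, 0.3443, 0.1889]
tool_rot: [-2.221, -2.221, -0.003]
contact_force: [-1.2, 1.1, 3.6]
opening: 0.0194
grip_force: 29.6
```

arm_command([
  [[0,0,0,0,0,0],[0,0,0,0,0,0],[0,0,0,0,0,0],[0,0,0,0,0,0]],
], gripper=-0.1)

```text
t: 4.92
tool_pos: [0.5607, 0.3442, 0.1886]
tool_rot: [-2.221, -2.221, -0.003]
contact_force: [-0.2, 0.4, 0.2]
opening: 0.0469
grip_force: 0.0
```

arm_command([
  [[0,0,-1,0,0,0],[0,0,-3,0,0,0],[0,0,-7,0,0,0],[0,0,-11,0,0,0],[0,0,-11,0,0,0],[0,0,-11,0,0,0],[0,0,-11,0,0,0]],
])

```text
t: 5.5
tool_pos: [0.5607, 0.3441, 0.3]
tool_rot: [-2.221, -2.221, -0.005]
contact_force: [-0.3, 0.6, 0.3]
opening: 0.0469
grip_force: 0.0
```

```bash
cat >> h.py <<'E'
def top_at(cam,c,h,r,tol=.004):
    c0=calibration(cam);im,d=get_image(cam);P=cloud(cam,d,c0)
    m=(np.hypot(P[...,0]-c[0],P[...,1]-c[1])<r)&(abs(P[...,2]-h)<tol)&(d>0)
    if m.sum()<6: return m.sum()
    q=P[m];rc=cv2.minAreaRect((q[:,:2]*1000).astype(np.float32))
    return int(m.sum()),[np.round(x,1) for x in rc],np.median(q[:,2]).round(4)
E
python3 - <<'E'
from h import *
o=get_obs();print(o['t'],o['tool_pos'].round(4),o['tool_rot'].round(3))
print(top_at("wrist",(.561,.3445),.034,.02,.006))
E
```

```text
5.5 [0.5607 0.3441 0.3   ] [-2.221 -2.221 -0.005]
(575, [array([561.8, 343.8]), array([21. , 20.8]), np.float64(89.9)], np.float64(0.0338))
```

arm_command([
  [[-20.2,-13.9,0,0,0,0],[-20.2,-13.9,0,0,0,0],[-20.2,-13.9,0,0,0,0],[-20.2,-13.9,0,0,0,0],[-20.2,-13.9,0,0,0,0],[-20.2,-13.9,0,0,0,0],[-20.2,-13.9,0,0,0,0],[-20.2,-13.9,0,0,0,0],[-20.2,-13.9,0,0,0,0],[-20.2,-13.9,0,0,0,0]],
])

```text
t: 6.38
tool_pos: [0.4222, 0.1427, 0.2983]
tool_rot: [-2.22, -2.221, -0.003]
contact_force: [-0.0, 0.3, 0.8]
opening: 0.0466
grip_force: 0.0
```

Run:
```python
from h import *
o=get_obs();print(o['t'],o['tool_pos'].round(4),o['tool_rot'].round(3),o['q'].round(2))
print(top_at("wrist",(.422,.142),.036,.02),top_at("wrist",(.583,.186),.016,.045),top_at("wrist",(.439,.043),.05,.03),top_at("wrist",(.559,.0355),.018,.075))
```

```text
6.3833 [0.4222 0.1427 0.2983] [-2.22  -2.221 -0.003] [ 0.16 -0.31  2.12  0.    1.33  0.16]
(646, [array([422. , 142.3]), array([23.8, 23.7]), np.float64(0.3)], np.float64(0.0359)) (3549, [array([585.4, 186.5]), array([56.4, 58.3]), np.float64(76.4)], np.float64(0.0156)) (1048, [array([439.5,  43.3]), array([34.1, 34. ]), np.float64(48.1)], np.float64(0.05)) (2566, [array([558.6,  36.3]), array([ 62.9, 121.9]), np.float64(8.0)], np.float64(0.0175))
```

arm_command([
  [[0,0,4,0,0,0],[0,0,8,0,0,0],[0,0,10,0,0,0],[0,0,11.4,0,0,0],[0,0,11.4,0,0,0],[0,0,11.4,0,0,0],[0,0,11.4,0,0,0]],
])

```text
t: 7.17
tool_pos: [0.4227, 0.1427, 0.1857]
tool_rot: [2.221, 2.222, 0.006]
contact_force: [1.3, -0.3, -0.5]
opening: 0.0468
grip_force: 0.0
```

arm_command([
  [[0,0,0,0,0,0],[0,0,0,0,0,0],[0,0,0,0,0,0],[0,0,0,0,0,0],[0,0,0,0,0,0],[0,0,0,0,0,0]],
], gripper=1, force=30)

```text
t: 7.67
tool_pos: [0.4228, 0.1425, 0.1862]
tool_rot: [2.221, 2.221, 0.007]
contact_force: [-1.4, 1.1, 7.0]
opening: 0.0228
grip_force: 29.6
```

arm_command([
  [[0,0,-2,0,0,0],[0,0,-5,0,0,0],[0,0,-7,0,0,0],[0,0,-7,0,0,0],[0,0,-7,0,0,0]],
])

```text
t: 8.08
tool_pos: [0.4222, 0.1423, 0.2559]
tool_rot: [2.22, 2.22, 0.008]
contact_force: [-0.3, 0.5, -0.8]
opening: 0.0232
grip_force: 29.6
```

arm_command([
  [[4.4,16.3,0,0,0,0],[4.4,16.3,0,0,0,0],[4.4,16.3,0,0,0,0],[4.4,16.3,0,0,0,0],[4.4,16.3,0,0,0,0],[4.4,16.3,1,0,0,0],[4.4,16.3,3,0,0,0],[4.4,16.3,4,0,0,0],[4.4,16.3,4,0,0,0],[4.4,16.3,4,0,0,0],[4.4,16.3,4,0,0,0]],
])

```text
t: 9.0
tool_pos: [0.5843, 0.1862, 0.2151]
tool_rot: [-2.221, -2.221, -0.004]
contact_force: [-0.4, -0.3, -0.3]
opening: 0.0229
grip_force: 29.7
```

Run:
```python
from h import *
o=get_obs();print(o['t'],o['tool_pos'].round(4),o['tool_rot'].round(3),cmd([.5848,.1864,.1905]))
print(top_at("wrist",(.584,.186),.016,.045),top_at("wrist",(.584,.186),.066,.025,.006))
```

```text
9.0 [0.5843 0.1862 0.2151] [-2.221 -2.221 -0.004] (array([0.02, 0.05, 2.46]), array([ 0.001, -0.002,  0.   ]))
(3859, [array([586.3, 190.2]), array([50.2, 56.2]), np.float64(76.6)], np.float64(0.0155)) (2941, [array([584.6, 185.8]), array([47.3, 25.3]), np.float64(2.1)], np.float64(0.0656))
```

Centred; lowering and releasing.

arm_command([
  [[0,0.1,0.6,0,0,0],[0,0.1,1.2,0,0,0],[0,0.1,1.8,0,0,0],[0,0.1,2.4,0,0,0],[0,0.1,2.4,0,0,0],[0,0.1,2.4,0,0,0],[0,0.1,2.4,0,0,0]],
])

```text
t: 9.68
tool_pos: [0.5857, 0.1863, 0.1901]
tool_rot: [-2.221, -2.221, -0.002]
contact_force: [0.1, 0.0, -0.7]
opening: 0.0228
grip_force: 30.3
```

arm_command([
  [[0,0,0,0,0,0],[0,0,0,0,0,0],[0,0,0,0,0,0],[0,0,0,0,0,0]],
], gripper=-0.1)

```text
t: 10.02
tool_pos: [0.5858, 0.1863, 0.1908]
tool_rot: [-2.221, -2.221, -0.003]
contact_force: [-0.8, 0.4, 0.8]
opening: 0.047
grip_force: 0.0
```

arm_command([
  [[0,0,-1,0,0,0],[0,0,-3,0,0,0],[0,0,-7,0,0,0],[0,0,-11,0,0,0],[0,0,-11,0,0,0],[0,0,-11,0,0,0],[0,0,-11,0,0,0]],
])

```text
t: 10.6
tool_pos: [0.5856, 0.1861, 0.3015]
tool_rot: [2.221, 2.221, 0.004]
contact_force: [0.1, 0.4, -0.4]
opening: 0.0471
grip_force: 0.0
```

Run:
```python
from h import *
o=get_obs();print(o['t'],o['tool_pos'].round(4),o['tool_rot'].round(3),cmd([.4395,.0433,.30]))
print(top_at("wrist",(.585,.186),.040,.02,.006))
im,d=get_image("wrist");cv2.imwrite("pics/w4.png",im)
```

```text
10.6 [0.5856 0.1861 0.3015] [2.221 2.221 0.004] (array([-14.28, -14.61,   0.09]), array([ 0.002, -0.002, -0.   ]))
(689, [array([586.3, 186. ]), array([24.3, 24.2]), np.float64(50.1)], np.float64(0.0399))
```

View pics/w4.png

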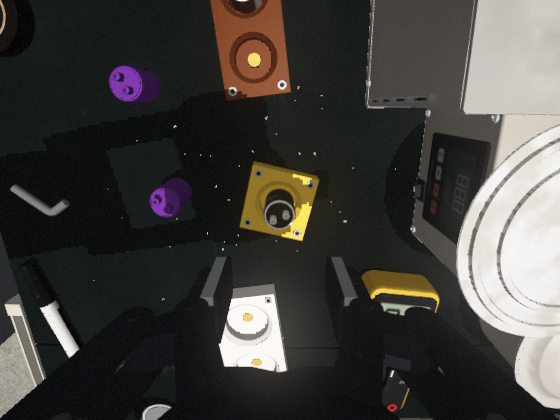

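The black can is seated at (278,208) in the yellow block, and the white wells show at (248,316) and (258,362). Next is blue can A.

arm_command([
  [[-14.3,-14.6,0.1,0,0,0],[-14.3,-14.6,0.1,0,0,0],[-14.3,-14.6,0.1,0,0,0],[-14.3,-14.6,0.1,0,0,0],[-14.3,-14.6,0.1,0,0,0],[-14.3,-14.6,0.1,0,0,0],[-14.3,-14.6,0.1,0,0,0],[-14.3,-14.6,0.1,0,0,0],[-14.3,-14.6,0.1,0,0,0]],
], gripper=-0.3)

```text
t: 11.45
tool_pos: [0.4403, 0.0436, 0.2992]
tool_rot: [-2.22, -2.222, -0.003]
contact_force: [-0.6, 0.7, -0.2]
opening: 0.0556
grip_force: 0.0
```

Run:
```python
from h import *
o=get_obs();print(o['t'],o['tool_pos'].round(4),o['tool_rot'].round(3))
print(top_at("wrist",(.439,.043),.05,.022),top_at("wrist",(.559,.0355),.018,.075),cmd([.4395,.0433,.191]))
```

```text
11.45 [0.4403 0.0436 0.2992] [-2.22  -2.222 -0.003]
(1499, [array([439.2,  43.6]), array([33.9, 34.1]), np.float64(64.1)], np.float64(0.05)) (6370, [array([558.6,  35.1]), array([ 63.3, 123.3]), np.float64(7.7)], np.float64(0.0175)) (array([-0.06, -0.11, 10.83]), array([ 0.001, -0.002,  0.001]))
```

arm_command([
  [[0,-0.1,4,0,0,0],[0,-0.1,8,0,0,0],[0,-0.1,9.8,0,0,0],[0,-0.1,10.8,0,0,0],[0,-0.1,10.8,0,0,0],[0,-0.1,10.8,0,0,0],[0,-0.1,10.8,0,0,0]],
])

```text
t: 12.13
tool_pos: [0.4402, 0.0434, 0.1932]
tool_rot: [2.22, 2.221, 0.007]
contact_force: [1.0, -0.0, -0.4]
opening: 0.0554
grip_force: 0.0
```

arm_command([
  [[0,0,0,0,0,0],[0,0,0,0,0,0],[0,0,0,0,0,0],[0,0,0,0,0,0],[0,0,0,0,0,0],[0,0,0,0,0,0]],
], gripper=1, force=40)

```text
t: 12.63
tool_pos: [0.4399, 0.0432, 0.1933]
tool_rot: [2.22, 2.22, 0.007]
contact_force: [-1.2, 0.1, 5.8]
opening: 0.0329
grip_force: 39.7
```

arm_command([
  [[0,0,-2,0,0,0],[0,0,-5,0,0,0],[0,0,-7,0,0,0],[0,0,-7,0,0,0],[0,0,-7,0,0,0]],
])

```text
t: 13.05
tool_pos: [0.4392, 0.0431, 0.2628]
tool_rot: [2.22, 2.22, 0.007]
contact_force: [-0.3, 0.5, -1.4]
opening: 0.0325
grip_force: 39.9
```

Run:
```python
from h import *
im,d=get_image("scene");cv2.imwrite("pics/s5.png",im)
```

```text
(no output)
```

View pics/s5.png

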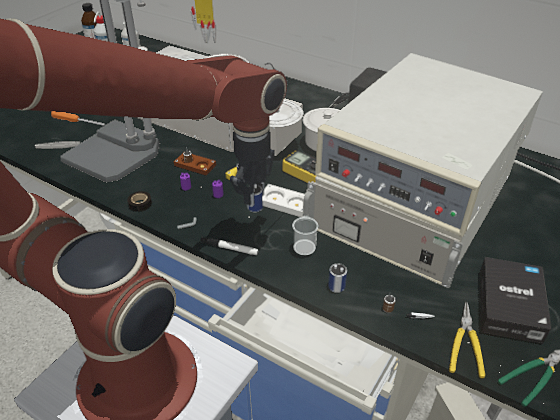

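The scene view shows blue can A held at (255,200), the beaker untouched at (304,238), and the forearm coming in from the left, clear of the stack. Next is the left white well, and I'll also measure the stack's left edge.

arm_command([
  [[2.1,11.6,0,0,0,0],[2.1,11.6,0,0,0,0],[2.1,11.6,0,0,0,0],[2.1,11.6,1,0,0,0],[2.1,11.6,3,0,0,0],[2.1,11.6,4,0,0,0],[2.1,11.6,4,0,0,0],[2.1,11.6,4,0,0,0],[2.1,11.6,4,0,0,0]],
])

```text
t: 13.85
tool_pos: [0.5544, 0.0642, 0.2215]
tool_rot: [-2.221, -2.221, -0.003]
contact_force: [0.3, -0.3, -0.5]
opening: 0.0326
grip_force: 40.1
```

Run:
```python
from h import *
o=get_obs();print(o['t'],o['tool_pos'].round(4),o['tool_rot'].round(3),cmd([.5548,.0638,.1985]))
print(top_at("wrist",(.559,.0355),.018,.075))
f=np.load("top0.npz");P=cloud("top",f['d']);m=(P[...,2]>.08)&(P[...,2]<.4)&(P[...,0]>.42)&(P[...,0]<.68)&(P[...,1]<0)&(P[...,1]>-.3)
q=P[m];
for x in np.arange(.42,.68,.02):
    s=q[abs(q[:,0]-x)<.01]
    if len(s):print(x.round(2),s[:,1].max().round(3),s[s[:,1].argmax(),2].round(3),len(s))
```

```text
13.85 [0.5544 0.0642 0.2215] [-2.221 -2.221 -0.003] (array([-0.04,  0.03,  2.3 ]), array([ 0.001, -0.002, -0.   ]))
(5794, [array([558.6,  35.1]), array([ 62.4, 124. ]), np.float64(7.6)], np.float64(0.0175))
0.48 -0.057 0.098 43
0.5 -0.055 0.116 1289
0.52 -0.062 0.097 2735
0.54 -0.062 0.097 1595
0.56 -0.063 0.134 1580
0.58 -0.063 0.129 1567
0.6 -0.064 0.124 1552
0.62 -0.065 0.118 1513
0.64 -0.049 0.205 1551
0.66 -0.066 0.112 1455
0.68 -0.066 0.107 731
```

arm_command([
  [[0,0,0.6,0,0,0],[0,0,1.2,0,0,0],[0,0,1.8,0,0,0],[0,0,2.2,0,0,0],[0,0,2.2,0,0,0],[0,0,2.2,0,0,0],[0,0,2.2,0,0,0]],
])

```text
t: 14.48
tool_pos: [0.5547, 0.0643, 0.1993]
tool_rot: [-2.221, -2.221, -0.003]
contact_force: [0.4, 1.1, -1.4]
opening: 0.0328
grip_force: 40.3
```

arm_command([
  [[0,0,0,0,0,0],[0,0,0,0,0,0],[0,0,0,0,0,0],[0,0,0,0,0,0]],
], gripper=-0.3)

```text
t: 14.82
tool_pos: [0.5549, 0.0643, 0.1997]
tool_rot: [-2.221, -2.221, -0.004]
contact_force: [0.2, -0.2, 0.6]
opening: 0.0554
grip_force: 0.0
```

arm_command([
  [[0,0,-1,0,0,0],[0,0,-3,0,0,0],[0,0,-7,0,0,0],[0,0,-11,0,0,0],[0,0,-13,0,0,0],[0,0,-13,0,0,0],[0,0,-13,0,0,0],[0,0,-13,0,0,0]],
])

```text
t: 15.48
tool_pos: [0.5543, 0.0641, 0.3289]
tool_rot: [-2.22, -2.221, -0.002]
contact_force: [1.3, 0.5, -0.5]
opening: 0.0553
grip_force: 0.0
```

Run:
```python
from h import *
o=get_obs();print(o['t'],o['tool_pos'].round(4),o['tool_rot'].round(3))
print(top_at("wrist",(.555,.064),.055,.025,.005),cmd([.36,.0,.36]),cmd([.385,-.196,.36]))
```

```text
15.4833 [0.5543 0.0641 0.3289] [-2.220e+00 -2.221e+00 -2.000e-03]
(1281, [array([555.7,  64.5]), array([34.2, 34.3]), np.float64(29.7)], np.float64(0.055)) (array([ -6.4 , -19.41,  -3.19]), array([-0.002, -0.002,  0.   ])) (array([-26.  , -16.91,  -3.23]), array([-0.002, -0.002,  0.   ]))
```

arm_command([
  [[-6.4,-17.4,-3,0,0,0],[-6.4,-17.4,-3,0,0,0],[-6.4,-17.4,-3,0,0,0],[-6.4,-17.4,-3,0,0,0],[-6.4,-17.4,-3,0,0,0],[-25.9,-16.8,-3,0,0,0],[-25.9,-16.8,-3,0,0,0],[-25.9,-16.8,-3,0,0,0],[-25.9,-16.8,-3,0,0,0],[-25.9,-16.8,-3,0,0,0],[-25.9,-16.8,0,0,0,0],[-25.9,-16.8,0,0,0,0]],
])

```text
t: 16.53
tool_pos: [0.3849, -0.1954, 0.3225]
tool_rot: [-2.217, -2.209, -0.001]
contact_force: [-1.1, 0.9, -1.5]
opening: 0.0558
grip_force: 0.0
```

arm_command([
  [[0,0,1.5,0,0,0],[0,0,3,0,0,0],[0,0,3,0,0,0],[0,0,3,0,0,0],[0,0,3,0,0,0]],
])

```text
t: 16.95
tool_pos: [0.3868, -0.1945, 0.2992]
tool_rot: [-2.22, -2.222, -0.003]
contact_force: [-0.7, -0.1, 0.4]
opening: 0.0555
grip_force: 0.0
```

Run:
```python
from h import *
o=get_obs();print(o['t'],o['tool_pos'].round(4),o['tool_rot'].round(3),o['q'].round(2))
print(top_at("wrist",(.3868,-.196),.05,.022),top_at("wrist",(.3875,-.312),.03,.02),cmd([.3868,-.196,.193]))
```

```text
16.95 [ 0.3868 -0.1945  0.2992] [-2.22  -2.222 -0.003] [-0.64 -0.35  2.15  0.    1.34 -0.64]
(1495, [array([ 387.3, -195.9]), array([34. , 33.9]), np.float64(54.3)], np.float64(0.05)) (368, [array([ 388.8, -311.6]), array([20.5, 21.1]), np.float64(0.2)], np.float64(0.0299)) (array([-0.13, -0.05, 10.7 ]), array([ 0.002, -0.001,  0.001]))
```

arm_command([
  [[-0.1,0,4,0,0,0],[-0.1,0,8,0,0,0],[-0.1,0,9.8,0,0,0],[-0.1,0,10.7,0,0,0],[-0.1,0,10.7,0,0,0],[-0.1,0,10.7,0,0,0],[-0.1,0,10.7,0,0,0]],
])

```text
t: 17.63
tool_pos: [0.3879, -0.1965, 0.1941]
tool_rot: [2.219, 2.219, 0.004]
contact_force: [-0.3, -0.2, 1.0]
opening: 0.0556
grip_force: 0.0
```

arm_command([
  [[0,0,0,0,0,0],[0,0,0,0,0,0],[0,0,0,0,0,0],[0,0,0,0,0,0],[0,0,0,0,0,0],[0,0,0,0,0,0]],
], gripper=1, force=40)

```text
t: 18.13
tool_pos: [0.3877, -0.1964, 0.1938]
tool_rot: [2.219, 2.219, 0.004]
contact_force: [-0.2, 0.8, 6.5]
opening: 0.0327
grip_force: 39.7
```

arm_command([
  [[0,0,-2,0,0,0],[0,0,-5,0,0,0],[0,0,-9,0,0,0],[0,0,-13,0,0,0],[0,0,-16,0,0,0],[0,0,-16,0,0,0],[0,0,-16,0,0,0],[0,0,-16,0,0,0]],
])

```text
t: 18.8
tool_pos: [0.3864, -0.1958, 0.3512]
tool_rot: [-2.22, -2.221, -0.003]
contact_force: [0.2, -0.4, -0.9]
opening: 0.0326
grip_force: 39.9
```

arm_command([
  [[20.2,0,0,0,0,0],[20.2,0,0,0,0,0],[20.2,0,0,0,0,0],[20.2,0,0,0,0,0],[20.2,0,0,0,0,0],[20.2,17.6,0,0,0,0],[20.2,17.6,0,0,0,0],[20.2,17.6,0,0,0,0],[20.2,17.6,0,0,0,0],[20.2,17.6,0,0,0,0],[20.2,17.6,0,0,0,0],[20.2,17.6,0,0,0,0]],
])

```text
t: 19.8
tool_pos: [0.5621, 0.0061, 0.3497]
tool_rot: [-2.218, -2.218, 0.002]
contact_force: [-0.4, 0.5, -0.5]
opening: 0.0328
grip_force: 40.1
```

arm_command([
  [[0,0,2,0,0,0],[0,0,4,0,0,0],[0,0,6,0,0,0],[0,0,8,0,0,0],[0,0,10,0,0,0],[0,0,11.5,0,0,0],[0,0,12.7,0,0,0],[0,0,12.7,0,0,0],[0,0,12.7,0,0,0],[0,0,12.7,0,0,0]],
])

```text
t: 20.63
tool_pos: [0.5628, 0.0062, 0.2266]
tool_rot: [2.221, 2.221, 0.005]
contact_force: [0.9, 0.1, 0.2]
opening: 0.0327
grip_force: 40.1
```

Run:
```python
from h import *
o=get_obs();print(o['t'],o['tool_pos'].round(4),o['tool_rot'].round(3),cmd([.5626,.0064,.199]))
print(top_at("wrist",(.559,.0355),.018,.075),top_at("wrist",(.5625,.0064),.078,.02,.006))
```

```text
20.6333 [0.5628 0.0062 0.2266] [2.221 2.221 0.005] (array([ 0.02, -0.03,  2.76]), array([ 0.003, -0.002, -0.   ]))
(10186, [array([557.5,  42.3]), array([ 62.8, 108.5]), np.float64(7.5)], np.float64(0.0175)) (4560, [array([564.1,   6.5]), array([35. , 35.2]), np.float64(6.9)], np.float64(0.0829))
```

arm_command([
  [[0,0,0.7,0,0,0],[0,0,1.4,0,0,0],[0,0,2.1,0,0,0],[0,0,2.7,0,0,0],[0,0,2.7,0,0,0],[0,0,2.7,0,0,0],[0,0,2.7,0,0,0]],
])

```text
t: 21.32
tool_pos: [0.5629, 0.0063, 0.1984]
tool_rot: [-2.221, -2.221, -0.003]
contact_force: [-1.2, -0.2, 4.0]
opening: 0.0324
grip_force: 41.3
```

arm_command([
  [[0,0,0,0,0,0],[0,0,0,0,0,0],[0,0,0,0,0,0],[0,0,0,0,0,0]],
], gripper=-0.3)

```text
t: 21.65
tool_pos: [0.5626, 0.0063, 0.198]
tool_rot: [-2.221, -2.221, -0.003]
contact_force: [0.2, 0.9, -0.3]
opening: 0.0557
grip_force: 0.0
```

arm_command([
  [[0,0,-1,0,0,0],[0,0,-3,0,0,0],[0,0,-7,0,0,0],[0,0,-11,0,0,0],[0,0,-15,0,0,0],[0,0,-15,0,0,0],[0,0,-15,0,0,0],[0,0,-15,0,0,0]],
])

```text
t: 22.32
tool_pos: [0.5625, 0.0061, 0.3488]
tool_rot: [-2.221, -2.221, -0.004]
contact_force: [-1.0, -0.1, -0.7]
opening: 0.0555
grip_force: 0.0
```

Run:
```python
from h import *
o=get_obs();print(o['t'],o['tool_pos'].round(4),o['tool_rot'].round(3))
print(top_at("wrist",(.5625,.0064),.055,.025,.005),cmd([.38,.0,.35]),cmd([.388,-.311,.35]))
```

```text
22.3167 [0.5625 0.0061 0.3488] [-2.221 -2.221 -0.004]
(1121, [array([563.9,   7. ]), array([33.9, 34.2]), np.float64(32.0)], np.float64(0.0549)) (array([ -0.61, -18.21,  -0.25]), array([-0.001, -0.002,  0.   ])) (array([-31.71, -17.41,  -0.32]), array([-0.001, -0.002,  0.   ]))
```

Blue B is seated. Now the last brown capacitor.

arm_command([
  [[-0.6,-17.4,0,0,0,0],[-0.6,-17.4,0,0,0,0],[-0.6,-17.4,0,0,0,0],[-0.6,-17.4,0,0,0,0],[-0.6,-17.4,0,0,0,0],[-31.7,-17.4,0,0,0,0],[-31.7,-17.4,0,0,0,0],[-31.7,-17.4,0,0,0,0],[-31.7,-17.4,0,0,0,0],[-31.7,-17.4,0,0,0,0],[-31.7,-17.4,0,0,0,0],[-31.7,-17.4,0,0,0,0]],
], gripper=-0.1)

```text
t: 23.37
tool_pos: [0.3879, -0.2937, 0.3456]
tool_rot: [-2.22, -2.218, -0.004]
contact_force: [1.0, 0.5, 0.8]
opening: 0.0469
grip_force: 0.0
```

arm_command([
  [[-0.2,0,1,0,0,0],[-0.2,0,4,0,0,0],[-0.2,0,5,0,0,0],[-0.2,0,5,0,0,0],[-0.2,0,5,0,0,0],[-0.2,0,5,0,0,0],[-0.2,0,5,0,0,0]],
])

```text
t: 23.95
tool_pos: [0.3892, -0.2934, 0.2991]
tool_rot: [2.219, 2.221, 0.003]
contact_force: [0.3, -0.0, 0.9]
opening: 0.0471
grip_force: 0.0
```

Run:
```python
from h import *
o=get_obs();print(o['t'],o['tool_pos'].round(4),o['tool_rot'].round(3),o['q'].round(2))
print(top_at("wrist",(.3875,-.312),.03,.02),cmd([.3882,-.312,.1840]))
```

```text
23.95 [ 0.3892 -0.2934  0.2991] [2.219 2.221 0.003] [-0.8  -0.19  2.03  0.    1.31 -0.8 ]
(509, [array([ 389. , -311.5]), array([21.1, 21. ]), np.float64(37.2)], np.float64(0.0299)) (array([-1.85, -0.14, 11.52]), array([0.003, 0.   , 0.001]))
```

arm_command([
  [[-1.8,0,3,0,0,0],[-1.8,0,6,0,0,0],[-1.8,0,9,0,0,0],[-1.8,0,10.5,0,0,0],[-1.8,0,11.5,0,0,0],[-1.8,0,11.5,0,0,0],[-1.8,0,11.5,0,0,0],[-1.8,0,11.5,0,0,0]],
])

```text
t: 24.67
tool_pos: [0.3896, -0.312, 0.1846]
tool_rot: [2.219, 2.22, 0.003]
contact_force: [0.7, -0.6, 0.6]
opening: 0.0469
grip_force: 0.0
```

arm_command([
  [[0,0,0,0,0,0],[0,0,0,0,0,0],[0,0,0,0,0,0],[0,0,0,0,0,0],[0,0,0,0,0,0],[0,0,0,0,0,0],[0,0,0,0,0,0]],
], gripper=1, force=30)

```text
t: 25.25
tool_pos: [0.3894, -0.312, 0.1842]
tool_rot: [2.22, 2.22, 0.003]
contact_force: [0.4, 1.2, 6.3]
opening: 0.0194
grip_force: 29.4
```

arm_command([
  [[0,0,-2,0,0,0],[0,0,-5,0,0,0],[0,0,-9,0,0,0],[0,0,-13,0,0,0],[0,0,-16,0,0,0],[0,0,-16,0,0,0],[0,0,-16,0,0,0],[0,0,-16,0,0,0]],
])

```text
t: 25.92
tool_pos: [0.3884, -0.3114, 0.3418]
tool_rot: [-2.22, -2.22, -0.003]
contact_force: [-0.3, 0.5, -1.0]
opening: 0.0195
grip_force: 29.4
```

arm_command([
  [[48,0,0,0,0,0],[48,0,0,0,0,0],[48,0,0,0,0,0],[48,0,0,0,0,0],[48,0,0,0,0,0],[48,0,0,0,0,0],[48,0,0,0,0,0],[48,0,0,0,0,0],[48,0,0,0,0,0],[48,0,0,0,0,0],[48,0,0,0,0,0],[48,0,0,0,0,0]],
])

```text
t: 26.92
tool_pos: [0.3873, 0.1715, 0.341]
tool_rot: [-2.215, -2.223, 0.001]
contact_force: [0.7, -1.2, -0.2]
opening: 0.0195
grip_force: 29.4
```

Run:
```python
from h import *
o=get_obs();print(o['t'],o['tool_pos'].round(4),o['tool_rot'].round(3),cmd([.566,.300,.23]))
```

```text
26.9167 [0.3873 0.1715 0.341 ] [-2.215e+00 -2.223e+00  1.000e-03] (array([12.76, 17.96, 11.06]), array([-0.003, -0.002,  0.003]))
```

arm_command([
  [[13,17.8,0,0,0,0],[13,17.8,0,0,0,0],[13,17.8,0,0,0,0],[13,17.8,0,0,0,0],[13,17.8,0,0,0,0],[13,17.8,3,0,0,0],[13,17.8,6,0,0,0],[13,17.8,9,0,0,0],[13,17.8,11,0,0,0],[13,17.8,11,0,0,0],[13,17.8,11,0,0,0],[13,17.8,11,0,0,0]],
])

```text
t: 27.92
tool_pos: [0.5669, 0.2985, 0.2341]
tool_rot: [-2.221, -2.221, -0.003]
contact_force: [-0.4, -0.7, 1.0]
opening: 0.0194
grip_force: 29.5
```

Run:
```python
from h import *
o=get_obs();print(o['t'],o['tool_pos'].round(4),o['tool_rot'].round(3),cmd([.566,.300,.1885]))
print(top_at("wrist",(.563,.322),.014,.065))
im,d=get_image("wrist");cv2.imwrite("pics/w6.png",im)
```

```text
27.9167 [0.5669 0.2985 0.2341] [-2.221 -2.221 -0.003] (array([ 0.14, -0.09,  4.56]), array([ 0.001, -0.002, -0.   ]))
(7650, [array([564. , 322.9]), array([50.3, 99.1]), np.float64(7.0)], np.float64(0.0135))
```

View pics/w6.png

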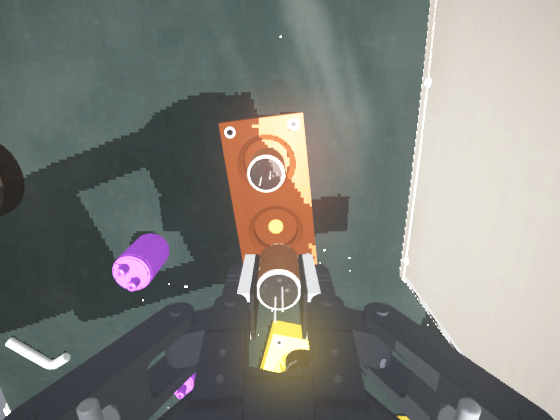

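The first brown sample is seated at (266,172), the empty well is at (276,227) and the held can at (278,290). I'm lowering into the empty well.

arm_command([
  [[0.1,0,1.5,0,0,0],[0.1,0,2.5,0,0,0],[0.1,0,3.2,0,0,0],[0.1,0,3.9,0,0,0],[0.1,0,4.5,0,0,0],[0.1,0,4.5,0,0,0],[0.1,0,4.5,0,0,0],[0.1,0,4.5,0,0,0]],
])

```text
t: 28.68
tool_pos: [0.5668, 0.2996, 0.1887]
tool_rot: [-2.221, -2.221, -0.003]
contact_force: [-0.0, -0.3, -0.1]
opening: 0.0197
grip_force: 30.6
```

arm_command([
  [[0,0,0,0,0,0],[0,0,0,0,0,0],[0,0,0,0,0,0],[0,0,0,0,0,0]],
], gripper=-0.1)

```text
t: 29.02
tool_pos: [0.5669, 0.2996, 0.1891]
tool_rot: [-2.221, -2.221, -0.004]
contact_force: [0.0, -0.1, -0.5]
opening: 0.047
grip_force: 0.0
```

arm_command([
  [[0,0,-1,0,0,0],[0,0,-3,0,0,0],[0,0,-7,0,0,0],[0,0,-11,0,0,0],[0,0,-14,0,0,0],[0,0,-14,0,0,0],[0,0,-14,0,0,0]],
])

```text
t: 29.6
tool_pos: [0.5674, 0.2997, 0.3335]
tool_rot: [2.22, 2.22, 0.014]
contact_force: [0.6, 0.1, 0.1]
opening: 0.0468
grip_force: 0.0
```

arm_command([
  [[6,-14,-2,0,0,0],[6,-14,-2,0,0,0],[6,-14,-2,0,0,0],[6,-14,-2,0,0,0],[6,-14,-2,0,0,0],[6,-14,-2,0,0,0],[6,-14,-2,0,0,0]],
])

```text
t: 30.18
tool_pos: [0.4266, 0.3591, 0.3478]
tool_rot: [-2.221, -2.221, -0.001]
contact_force: [-0.1, -0.9, 0.2]
opening: 0.0467
grip_force: 0.0
```

Run:
```python
from h import *
o=get_obs();print(o['t'],o['tool_pos'].round(4))
for n,p,h in[("br1",(.561,.3445),.034),("br2",(.566,.30),.034),("blk",(.585,.186),.040),("bl1",(.555,.064),.055),("bl2",(.563,.0065),.055),("beaker",(.4517,-.0838),.068)]:
    print(n,top_at("top",p,h,.035 if n=="beaker" else .02,.006),top_at("wrist",p,h,.02,.006))
im,d=get_image("top");cv2.imwrite("pics/t7.png",cv2.resize(im[130:280,110:450],None,fx=2.3,fy=2.3))
```

```text
30.1833 [0.4266 0.3591 0.3478]
br1 (67, [array([559.5, 341.5]), array([21.6, 18.8]), np.float64(12.0)], np.float64(0.0343)) (406, [array([561. , 343.5]), array([20.7, 21.2]), np.float64(8.3)], np.float64(0.0338))
br2 (73, [array([565.6, 298.6]), array([22.2, 19. ]), np.float64(87.7)], np.float64(0.034)) (365, [array([567. , 299.9]), array([20.7, 21.6]), np.float64(4.0)], np.float64(0.0339))
blk (85, [array([583.7, 185.4]), array([23.2, 22.6]), np.float64(88.7)], np.float64(0.04)) 0
bl1 (187, [array([554.8,  62.7]), array([33.1, 33.1]), np.float64(88.0)], np.float64(0.0555)) 0
bl2 (183, [array([563.5,   5.9]), array([31.1, 33.7]), np.float64(88.8)], np.float64(0.0554)) 0
beaker (173, [array([449.4, -83.7]), array([51.8, 54.2]), np.float64(88.6)], np.float64(0.0684)) 0
```

View pics/t7.png

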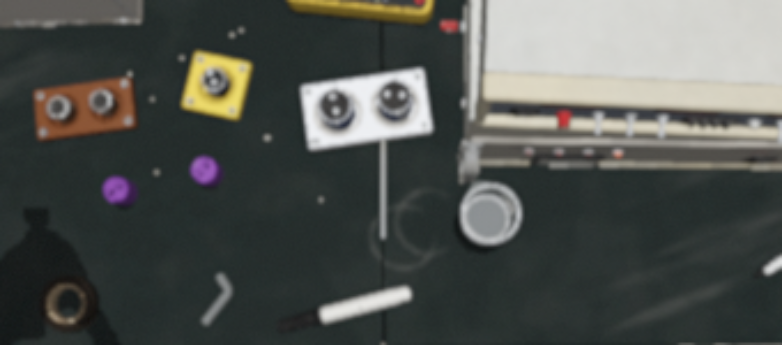

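All five samples are in their wells: brown at (60,107) and (101,101), black at (214,81), blue at (337,108) and (394,98). They read at their seated heights, and the beaker at (488,215) hasn't moved.

```bash
python3 -c "
from station import *
print(finish_job())"
```

```text
the job is handed in; nothing more can be done
None
```

All five capacitors are seated in the right wells at their seated heights, the beaker is undisturbed, and the job was handed in at about 30 s of robot time (no verdict was returned).

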